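# Catch mini loaves from the chute and share them out on the tray

### The job

Take the metal scoop off its board, hold it under the lip of the bread chute and push the flap under the chute back with the scoop, so that all four mini loaves slide down into the scoop. Then let the flap close, carry the loaves over and shake them out into the wooden two-part tray so that each half gets at least one and none falls beside it, and lay the scoop back flat on the middle of its board. Touch neither the loaves nor the dispenser with the gripper, and leave the tumbler, jar and bowl alone.

Things in the scene. Friction and masses are not known exactly. Their poses are not given: they have to be found in the camera images.
- scoop: Open-fronted aluminium scoop, 120 g: a rectangular pan with a straight black handle behind. Origin: underside, middle of the pan; x points out of the open front, z up. Pan x = -85 to 85 mm, 110 wide outside, 104 inside; floor 4 thick; side walls 52 high, back wall 80 high. Smooth inside: loaves slide on the flat floor from about 17 deg of forward tilt, over the front ramp from about 32.
- scoop_handle (a point): Middle of the scoop's handle, at x = -130, z = 45 mm in the scoop's frame: the place to grip, closing across y. The handle is a level bar along x from x = -175 to -85 mm, 18 mm wide (y), 24 mm tall.
- scoop_front (a point): Middle of the scoop's front lip, at x = 86, z = 10 mm in the scoop's frame. The floor is flat up to x = 55 mm and then ramps up 8 mm to this lip, which is 110 mm wide.
- board: Wooden board, 240 x 150 x 12 mm, fixed, on which the scoop lies at the start; origin: centre of its underside, x along its length. Its top is 12 mm above the counter.
- dispenser: Bread chute on a white wooden stand, fixed. Origin: on the counter below the middle of the chute's lower lip. x points in under the chute: the steel chute rises towards +x at 28 deg, loaves come off towards -x. Chute 86 mm wide, 200 long, side walls 30 high, up to 275 above the counter. Stand legs begin at x = 115 mm; below the chute in front of them there is only the flap.
- dispenser_lip (a point): Middle of the chute's lower edge, where loaves drop off: x = 0, z = 150 mm in the dispenser's frame. A steel gate 76 mm wide stands across it, up to 14 mm in front of it; the gate is one piece with the flap. When the flap is pushed the gate sinks, straight down, its foot to about z = 100 mm.
- flap_face (a point): Where to push the flap (as it hangs, gate shut): front face, x = 48, z = 70 mm in the dispenser's frame. The flap is an upright steel plate 80 mm wide, z = 40 to 140 mm, swinging about a pin along y at x = 85, z = 170 mm. This point is fixed to the stand and does not swing.
- flap (a joint): Swing of the spring flap in rad: 0 = gate shut, positive = flap pushed towards +x, in under the chute; at 0.38 the gate lies 15 mm or more below the chute floor and the loaves slide free; stop at 0.55. Pushed level at z = 70 mm it needs about 40 mm and 2 N to reach 0.38, 48 mm to reach 0.45. Let go, the spring shuts it.
- loaf1: Mini loaf, 36 x 62 x 24 mm (x, y, z), 35 g, crusty brown; origin at its centre. At the start it lies across the chute, first, against the gate in the row of four. They slide off the lip at up to 0.9 m/s and land 40 to 80 mm in front of it.
- loaf2: Mini loaf, 36 x 62 x 24 mm (x, y, z), 35 g, crusty brown; origin at its centre. At the start it lies across the chute, second in the row of four. They slide off the lip at up to 0.9 m/s and land 40 to 80 mm in front of it.
- loaf3: Mini loaf, 36 x 62 x 24 mm (x, y, z), 35 g, crusty brown; origin at its centre. At the start it lies across the chute, third in the row of four. They slide off the lip at up to 0.9 m/s and land 40 to 80 mm in front of it.
- loaf4: Mini loaf, 36 x 62 x 24 mm (x, y, z), 35 g, crusty brown; origin at its centre. At the start it lies across the chute, last, uppermost in the row of four. They slide off the lip at up to 0.9 m/s and land 40 to 80 mm in front of it.
- tray: Open wooden tray, fixed, 270 x 200 mm (x, y), 40 mm high, walls 6 mm, floor 6 mm, with one upright divider, as high as the walls, across its middle at x = 0: two halves, each 126 x 188 mm inside. Origin: centre of its underside.
- tumbler: Steel tumbler, 72 mm across, 100 mm high, standing by (origin: centre of its underside). Leave alone.
- jar: Amber glass jar with a lid, 80 mm across, 110 mm high, standing by (origin: centre of its underside). Leave alone.
- bowl: White bowl, 120 mm across, 55 mm high, standing by (origin: centre of its underside). Leave alone.
Mind the look-alikes: they are no part of the job. What is shaped like the loaf1 but pink or purple is not meant.

How it is judged:
By the outcome, as a careful person would: the job done as asked, in the order asked, and still so for the second after the job is handed in, with the robot touching nothing.
It also fails if it takes over 67 s, if anything falls off the work surface, if the arm or the gripper's body presses on something with over 40 N, if the wrist force passes 120 N, or if a joint passes its speed limit or range.

### The arm

A 6-joint arm with a two-finger parallel gripper is mounted at the origin on the work surface. World frame = base frame: x ahead of the robot, y to its left, z up, the work surface at z = 0. Lengths are in m, angles in degrees, forces in N, time in s.
With the tool pointing down it reaches from about 0.3 to 1 m from the base axis. Payload 5.1 kg.
Tool frame: the origin (TCP) lies midway between the tips of the shut fingers; the grasp point (between the pads) lies 19 mm behind it (grasp_offset is the z of the grasp point in the tool frame, in m); z points along the fingers, y is the line along which they close (so a half turn about z gives the same grasp; the last joint's range is limited). The gripper opens to 95 mm and grips with 3 to 60 N. Pads are 20 mm wide; open, the fingers measure 119 mm over their backs; the gripper's body (75 mm by 180 mm) begins 59 mm behind the grasp point.
Start: joints at [-72.284, 7.093, 94.555, -0, 78.352, -4.733], TCP at [0.248, -0.601, 0.215] pointing down, gripper open.
Joint ranges: [-149.61, 149.61], [-58.7, 133.49], [1.44, 155.28], [-77.14, 257.14], [18.33, 153.61], [-166.67, 166.67]. Speed limits (degrees/s): [147.25, 147.25, 180, 180, 180, 180].

### API

Orientations are given as a 3x3 rotation matrix whose columns are the frame's x, y, z axes.
In Python, from workcell import * gives the robot as it stands.
- The arm moves only by the tool move_arm, never from a script. Its argument "deltas" is a list of rows, each a list of 7 numbers: the closure, from -1 (fully open) to 1 (shut), then the shift along the tool's x, y, z in mm, then the turn, a rotation vector about the tool's x, y, z in units of 5 degrees (1.0 is 5 degrees). In form: [[fingers, dx, dy, dz, ax, ay, az], ...]. A call has 1 to 12 rows; each row is the pose to reach, as a shift and turn from the pose commanded when the call began, along the tool's axes at that moment; what a row does not reach only later rows make up. A row lasts 1/12 s, in which the tool goes at most 41.7 mm and 7.16 degrees, less where a joint would pass 70% of its speed; a pose out of reach is approached as far as the arm can. A call with a gripper value outside its range is refused whole. The fingers move at their own pace and stop on an object; "grip_force" is the grip in N (left out, the last holds). Time passes only in rows, so rows that repeat a pose let the fingers close. It gives the time, the measured TCP pose, the force, the opening and the grip force at its end, in the units of the state.
- get_state(): the state, without advancing time (a new reading comes with each control period).
- capture(name): name is "scene" or "top"; returns a dict with "image" (420x560x3 uint8, red, green, blue), "mtx" (3x3 intrinsics, pixels), "R" (3x3) and "t" (3): a world point X has camera coordinates R X + t. Camera axes: x right, y down, z forward; pixel columns grow to the right and rows downward; lengths in m; the calibration is good to about 2 mm. A picture is of the moment at which its call begins. There is no depth.
- close_job(): hands the job in; it is judged then, once.
The state is a dict: "clock": time; "qpos": joint angles; "qvel": joint speeds; "joint_efforts": joint torques, N m; "tcp_pos": TCP position; "tool_rot": TCP orientation; "ft_force": force on the tool from outside, world axes, zero at the start; "ft_torque": the same for the moment, N m; "finger_gap": opening from 0.0 (shut) to 1.0 (fully open); "grasp_force": force on a finger pad.
Only numpy, scipy, OpenCV 4.12 (cv2) and the standard library are available. Lean on these libraries where they do the work, as an engineer would, in place of code of your own. Each camera call takes 0.05 s, during which the arm holds its last target. There are 200 camera calls.

## Working session

There is one attempt and no reset: what is moved stays moved. The work goes in short steps, Python scripts to look and compute and a tool call to move; the robot and the scene stay as the last step left them, time stands still between calls to the robot, and variables do not carry over. Pictures are saved under pics/ and viewed, at most 10 in all, crops included, and the job is handed in when it is done.

Besides the shell and the picture viewer there is one more tool, called after "Emit:" as name(argument=value, ...), one argument or row to a line, values as JSON. move_arm: Moves the arm, as the interface text tells. Its arguments: {"type":"object","properties":{"deltas":{"type":"array"},"grip_force":{"type":"number"}},"required":["deltas"]}

```bash
mkdir -p pics; ls; python3 - <<'E'
from workcell import *
import cv2,numpy as np
for n in ("scene","top"):
    c=capture(n); cv2.imwrite(f"pics/{n}0.png",cv2.cvtColor(c["image"],cv2.COLOR_RGB2BGR))
    np.savez(f"cam_{n}.npz",**{k:c[k] for k in("image","mtx","R","t")})
    print(n,np.round(c["mtx"],1).tolist(),np.round(-c["R"].T@c["t"],3),np.round(c["R"],3).tolist())
s=get_state();print(s["clock"],s["tcp_pos"],s["tool_rot"])
E
```

```text
pics
scene [[407.8, 0.0, 283.1], [0.0, 407.8, 215.8], [0.0, 0.0, 1.0]] [ 0.943 -0.723  0.749] [[0.904, 0.426, -0.018], [0.243, -0.549, -0.799], [-0.351, 0.718, -0.6]]
top [[406.9, 0.0, 274.8], [0.0, 406.9, 209.4], [0.0, 0.0, 1.0]] [ 0.502 -0.021  1.071] [[0.024, -1.0, 0.019], [-0.998, -0.025, -0.065], [0.065, -0.018, -0.998]]
0.1 [ 0.24800864 -0.60021368  0.21352308] [[ 9.24228124e-01  3.81840367e-01 -5.56458853e-04]
 [ 3.81840738e-01 -9.24226444e-01  1.76933401e-03]
 [ 1.61309159e-04 -1.84774691e-03 -9.99998280e-01]]
```

View pics/scene0.png

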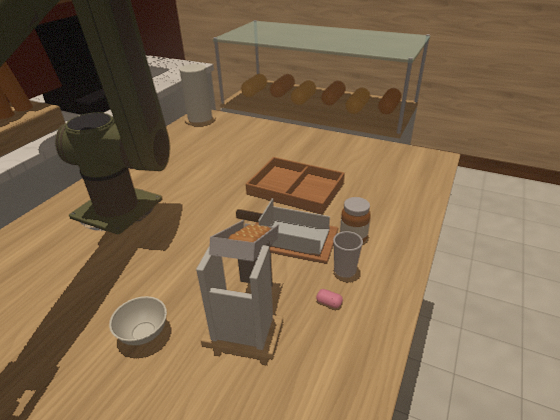

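View pics/top0.png

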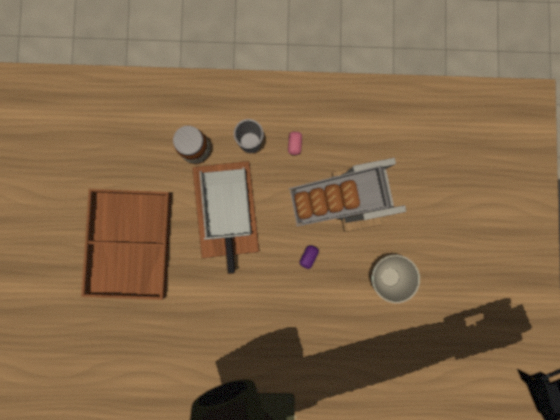

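The pink (295,143) and purple (309,257) objects are look-alikes. The real loaves are the four brown ones in the chute, around (305–350, 200) in top. The scoop is the grey pan at (227,203), with its black handle at (231,255). The grey dispenser and the white bowl could be mistaken for it, but neither has a handle. Next is a close crop plus measurements.

```bash
cat > h.py <<'E'
import numpy as np,cv2
def cam(n):
    return np.load(f"cam_{n}.npz")
def ray(c,u,v):
    d=c["R"].T@np.linalg.inv(c["mtx"])@np.array([u,v,1.]); return -c["R"].T@c["t"],d/np.linalg.norm(d)
def onz(c,u,v,z):
    o,d=ray(c,u,v); return o+d*(z-o[2])/d[2]
def proj(c,X):
    p=c["mtx"]@(c["R"]@np.asarray(X,float)+c["t"]); return p[:2]/p[2]
E
python3 - <<'E'
from h import *
c=cam("top");im=c["image"];hsv=cv2.cvtColor(im,cv2.COLOR_RGB2HSV)
for p in [(110,220),(204,250),(60,240),(226,205),(231,258),(330,198),(380,185),(300,207),(340,172)]: print(p,im[p[1],p[0]],hsv[p[1],p[0]])
crop=im[120:285,180:420];cv2.imwrite("pics/crop.png",cv2.cvtColor(cv2.resize(crop,(800,550),interpolation=cv2.INTER_CUBIC),cv2.COLOR_RGB2BGR))
s=cam("scene")["image"][195:360,180:400];cv2.imwrite("pics/crop2.png",cv2.cvtColor(cv2.resize(s,(800,600),interpolation=cv2.INTER_CUBIC),cv2.COLOR_RGB2BGR))
E
```

```text
(110, 220) [130  81  51] [ 11 155 130]
(204, 250) [139  86  54] [ 11 156 139]
(60, 240) [136 107  72] [ 16 120 136]
(226, 205) [168 166 153] [ 26  23 168]
(231, 258) [32 32 30] [30 16 32]
(330, 198) [139  98  60] [ 14 145 139]
(380, 185) [69 67 63] [20 22 69]
(300, 207) [143 105  66] [ 15 137 143]
(340, 172) [151 118  81] [ 16 118 151]
```

View pics/crop.png

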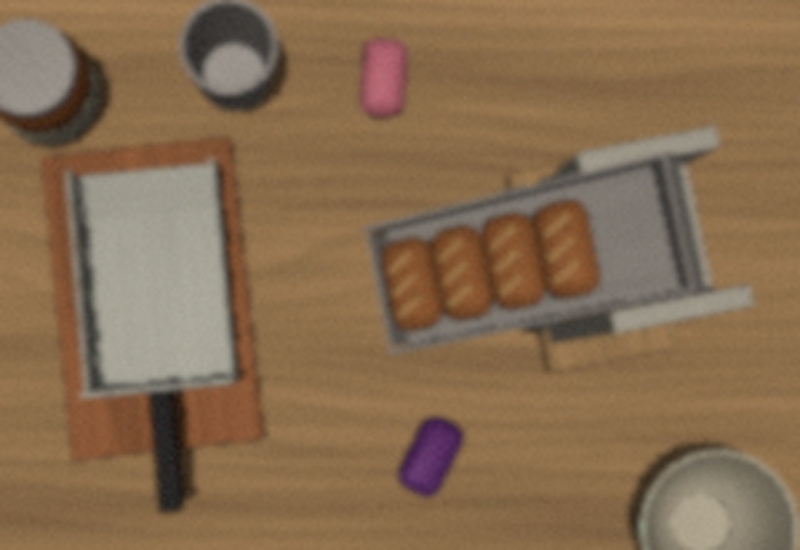

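View pics/crop2.png

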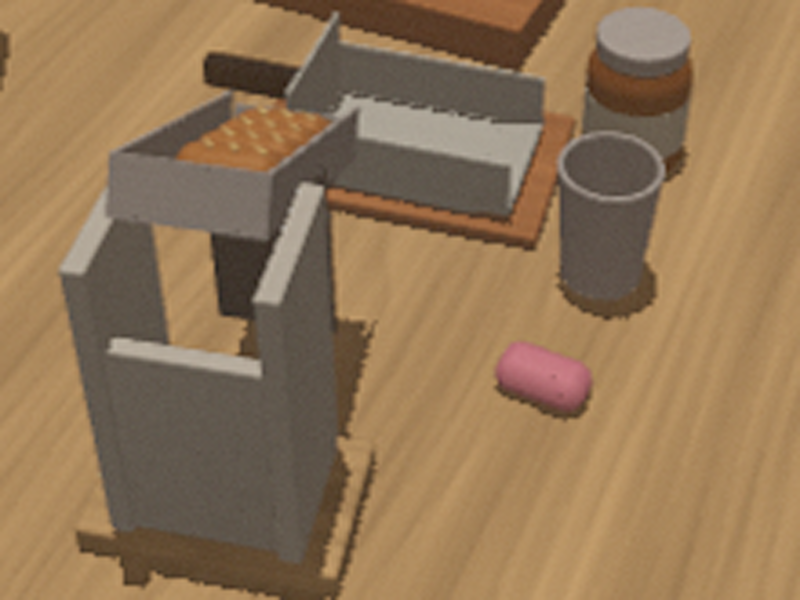

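The crops confirm the open-front scoop with its handle toward the robot: pan corners (68,172), (216,160), (238,380), (85,395), handle end (170,508). The chute's lower lip is on the left, with wall-top corners (368,230) and (392,352), and holds four brown loaves. The dispenser's flap shows dark under the chute in the scene view.

```bash
python3 - <<'E'
from h import *
c=cam("top");im=c["image"];hsv=cv2.cvtColor(im,cv2.COLOR_RGB2HSV)
f=lambda a,b,z:onz(c,180+a/3.3333-.35,120+b/3.3333-.35,z)
ang=lambda v:np.degrees(np.arctan2(v[1],v[0]))
m=cv2.inRange(hsv,(0,142,50),(12,200,255));m[:,175:]=0;m=cv2.morphologyEx(m,cv2.MORPH_CLOSE,np.ones((7,7)))
r=cv2.minAreaRect(max(cv2.findContours(m,0,2)[0],key=cv2.contourArea));B=cv2.boxPoints(r)
T=np.array([onz(c,u,v,.04) for u,v in B]);print("tray",B.round(0).tolist(),T.mean(0).round(4),[ (np.linalg.norm(T[i]-T[i-1]).round(3),ang(T[i]-T[i-1]).round(1)) for i in range(4)])
b=[f(*p,.012) for p in[(42,160),(230,140),(263,437),(70,460)]];print("board",np.mean(b,0).round(4),[(np.linalg.norm(b[i]-b[i-1]).round(3),ang(b[i]-b[i-1]).round(1)) for i in range(4)])
FL,FR=f(68,172,.064),f(216,160,.064);BL,BR=f(85,395,.092),f(238,380,.092);H=f(170,508,.069)
print("scoop",FL,FR,BL,BR,"handle end",H); mb=(BL+BR)/2;mf=(FL+FR)/2
print("yaw",ang(mf-mb),ang(mf-H),ang(FL-BL),"lens",np.linalg.norm((mf-mb)[:2]),np.linalg.norm((mf-H)[:2]),np.linalg.norm(FL-FR))
L1,L2=f(368,230,.1765),f(392,352,.1765);U1,U2=f(682,158,.270),f(710,288,.270)
print("chute",L1,L2,U1,U2,"yaws",ang(U1-L1),ang(U2-L2),ang(L2-L1)+90 ,np.linalg.norm((U1-L1)[:2]),np.linalg.norm(L2-L1),np.linalg.norm(U2-U1))
# loaves
m=cv2.inRange(hsv,(8,150,70),(15,255,255));m[:,:293]=0;m[:,362:]=0;m[:180]=0;m[222:]=0
# two-view: wall-top low corners
s=cam("scene")
q=lambda a,b:(180+a/3.636-.35,195+b/3.636-.35)
for n,p,P in[("back bottomL",q(112,155),U1),("backR",q(270,182),U2)]: print(n,p,proj(s,U1),proj(s,U2))
# purple/pink/bowl/jar/tumbler
for n,p,z in[("pink",(384,78),.015),("purple",(431,457),.015),("tumbler",(231,50),.1),("jar",(25,70),.11),("bowl",(717,530),.055)]: print(n,f(*p,z).round(3))
E
```

```text
tray [[82.0, 295.0], [89.0, 187.0], [172.0, 193.0], [164.0, 301.0]] [0.4742 0.3295 0.04  ] [(np.float64(0.205), np.float64(87.5)), (np.float64(0.27), np.float64(-0.7)), (np.float64(0.209), np.float64(-92.3)), (np.float64(0.271), np.float64(178.6))]
board [0.5685 0.0892 0.012 ] [(np.float64(0.235), np.float64(7.4)), (np.float64(0.148), np.float64(-82.3)), (np.float64(0.234), np.float64(-172.1)), (np.float64(0.15), np.float64(98.1))]
scoop [0.65800312 0.14873953 0.064     ] [0.66999526 0.03874213 0.064     ] [0.49266627 0.12612845 0.092     ] [0.50601252 0.01671277 0.092     ] handle end [0.41146593 0.06474972 0.069     ]
yaw 7.719593583118355 6.54895325624357 7.787327793103311 lens 0.16616570544511602 0.25419192201960794 0.11064917531907574
chute [ 0.60706248 -0.0700576   0.1765    ] [ 0.5265067  -0.08762677  0.1765    ] [ 0.64430779 -0.25234258  0.27      ] [ 0.56660532 -0.2695868   0.27      ] yaws -78.45201684794816 -77.5723369511831 -77.69649423650316 0.1860511362459453 0.08244943782706907 0.07959294314938518
back bottomL (210.45308030803082, 237.27926292629263) [249.32068695 244.60909061] [207.57465176 238.89593572]
backR (253.90742574257425, 244.70500550055007) [249.32068695 244.60909061] [207.57465176 238.89593572]
pink [ 0.747 -0.089  0.015]
purple [ 0.45  -0.131  0.015]
tumbler [0.745 0.028 0.1  ]
jar [0.724 0.174 0.11 ]
bowl [ 0.403 -0.342  0.055]
```

Emit:
move_arm(
  deltas=[
    [-1, 0, 0, -40, 0, 0, -1.4],
    [-1, 0, 0, -80, 0, 0, -2.8],
    [-1, 15, -20, -115, 0, 0, -4.2],
    [-1, 40, -48, -120, 0, 0, -5.6],
    [-1, 65, -78, -120, 0, 0, -7],
    [-1, 91, -110, -120, 0, 0, -8.4],
    [-1, 117, -141, -120, 0, 0, -9.8],
    [-1, 143, -172, -120, 0, 0, -11.2],
    [-1, 169, -204, -120, 0, 0, -12.6],
    [-1, 195, -235, -120, 0, 0, -14],
    [-1, 221, -266, -120, 0, 0, -15.4],
    [-1, 247, -298, -120, 0, 0, -16.8],
  ],
  grip_force=60,
)

```text
clock: 1.1
tcp_pos: [0.3626, -0.2291, 0.3342]
tool_rot: [[-0.288, 0.958, -0.0], [0.958, 0.288, 0.0], [0.0, 0.0, -1.0]]
ft_force: [0.1, 0.3, 0.1]
finger_gap: 1.0
grasp_force: 0.0
```

```bash
cat >> h.py <<'E'
from scipy.spatial.transform import Rotation as Ro
def tri(p,q):
    a,b=cam("top"),cam("scene");o1,d1=ray(a,*p);o2,d2=ray(b,*q)
    s=np.linalg.lstsq(np.c_[d1,-d2],o2-o1,rcond=None)[0];P,Q=o1+s[0]*d1,o2+s[1]*d2
    return ((P+Q)/2).round(4),(P-Q).round(4)
def scoopR(psi,tilt=0): # tool rot; tilt>0: front down
    S=Ro.from_euler("ZY",[psi,tilt],degrees=True).as_matrix()
    return S@np.diag([-1,1,-1.])
def delta(st,P,R):
    T=st["tool_rot"];return np.r_[T.T@(np.array(P)-st["tcp_pos"])*1000,Ro.from_matrix(T.T@R).as_rotvec(degrees=True)/5].round(1)
G=np.array([-.130,0,.045]) # handle in scoop
def tcp(center,psi,tilt=0): # tool TCP for scoop origin
    R=scoopR(psi,tilt);S=R@np.diag([-1,1,-1.]);return np.array(center)+S@(G-[0,0,.019]),R
def scoop(st): # scoop origin and axes from tcp
    S=st["tool_rot"]@np.diag([-1,1,-1.]);return st["tcp_pos"]-S@(G-[0,0,.019]),S
E
python3 - <<'E'
from h import *
from workcell import *
A=lambda a,b:(180+a/3.3333-.35,120+b/3.3333-.35);q=lambda a,b:(180+a/3.636-.35,195+b/3.636-.35)
for n,p,s in[("lowFar",(368,230),(358,108)),("lowNear",(392,352),(232,95)),("upFar",(682,158),(270,182)),("upNear",(710,288),(112,155))]: print(n,*tri(A(*p),q(*s)))
s=get_state();print(s["tcp_pos"],s["qpos"])
R=scoopR(7.5);print(delta(s,[.455,.068,.2],R),delta(s,[.455,.068,.038],R))
E
```

```text
lowFar [ 0.6088 -0.0695  0.1734] [-0.0026 -0.0015 -0.0002]
lowNear [ 0.5278 -0.0873  0.1711] [-0.0023 -0.0014  0.    ]
upFar [ 0.6479 -0.2505  0.2691] [-0.007  -0.0043 -0.    ]
upNear [ 0.5685 -0.2672  0.2726] [-0.0043 -0.0029  0.0006]
[ 0.36256042 -0.22910148  0.33419307] [-3.94746539e+01 -2.46856083e+01  1.11465822e+02  9.47231069e-03
  9.32321493e+01 -5.62223641e+01]
[257.8 174.1 134.3   0.   -0.  -16.2] [257.8 174.1 296.3   0.   -0.  -16.2]
```

Emit:
move_arm(
  deltas=[
    [-1, 23, 16, 5, 0, 0, -1.4],
    [-1, 46, 32, 20, 0, 0, -2.8],
    [-1, 70, 47, 35, 0, 0, -4.2],
    [-1, 93, 63, 50, 0, 0, -5.6],
    [-1, 117, 79, 65, 0, 0, -7],
    [-1, 140, 95, 80, 0, 0, -8.4],
    [-1, 164, 111, 95, 0, 0, -9.8],
    [-1, 188, 127, 110, 0, 0, -11.2],
    [-1, 211, 142, 120, 0, 0, -12.6],
    [-1, 235, 158, 134, 0, 0, -14],
    [-1, 257.8, 174.1, 134, 0, 0, -15.4],
    [-1, 257.8, 174.1, 150, 0, 0, -16.2],
  ],
)

```text
clock: 2.1
tcp_pos: [0.4584, 0.0691, 0.1861]
tool_rot: [[-0.99, -0.139, 0.004], [-0.139, 0.99, 0.002], [-0.004, 0.001, -1.0]]
ft_force: [1.1, 0.4, 1.3]
finger_gap: 1.0
grasp_force: 0.0
```

```bash
python3 - <<'E'
from h import *
from workcell import *
s=get_state();print(s["tcp_pos"],s["qpos"])
print(delta(s,[.455,.068,.038],scoopR(7.5)))
E
```

```text
[0.4583713  0.06909012 0.18609853] [ 1.87222705e+00 -1.65268872e+01  1.19470040e+02  9.62466795e-02
  7.68509496e+01 -9.61400307e+01]
[ 4.000e+00 -8.000e-01  1.481e+02  0.000e+00  0.000e+00  1.000e-01]
```

Emit:
move_arm(
  deltas=[
    [-1, 0, 0, 35, 0, 0, 0],
    [-1, 0, 0, 70, 0, 0, 0],
    [-1, 0, 0, 105, 0, 0, 0],
    [-1, 0, 0, 130, 0, 0, 0],
    [-1, 0, 0, 146, 0, 0, 0],
    [-1, 0, 0, 146, 0, 0, 0],
    [1, 0, 0, 146, 0, 0, 0],
    [1, 0, 0, 146, 0, 0, 0],
    [1, 0, 0, 146, 0, 0, 0],
    [1, 0, 0, 146, 0, 0, 0],
    [1, 0, 0, 146, 0, 0, 0],
    [1, 0, 0, 146, 0, 0, 0],
  ],
  grip_force=60,
)

```text
clock: 3.1
tcp_pos: [0.4573, 0.0656, 0.0396]
tool_rot: [[-0.992, -0.13, 0.002], [-0.13, 0.992, 0.0], [-0.002, -0.0, -1.0]]
ft_force: [0.2, -0.5, 0.7]
finger_gap: 0.638
grasp_force: 0.0
```

Emit:
move_arm(
  deltas=[
    [1, 0, 0, 0, 0, 0, 0],
    [1, 0, 0, 0, 0, 0, 0],
    [1, 0, 0, 0, 0, 0, 0],
    [1, 0, 0, 0, 0, 0, 0],
    [1, 0, 0, 0, 0, 0, 0],
    [1, 0, 0, 0, 0, 0, 0],
    [1, 0, 0, 0, 0, 0, 0],
    [1, 0, 0, 0, 0, 0, 0],
  ],
)

```text
clock: 3.77
tcp_pos: [0.4566, 0.0656, 0.0386]
tool_rot: [[-0.992, -0.13, -0.0], [-0.13, 0.992, 0.0], [0.0, 0.0, -1.0]]
ft_force: [-0.3, 0.8, -0.3]
finger_gap: 0.186
grasp_force: 60.0
```

```bash
python3 - <<'E'
from workcell import *
s=get_state();print(s["tcp_pos"],s["finger_gap"],s["grasp_force"],s["ft_force"])
E
```

```text
[0.45658189 0.06555705 0.03858755] 0.18588887038897112 59.95939314365387 [-0.26509544  0.80614169 -0.3039501 ]
```

Emit:
move_arm(
  deltas=[
    [1, 0, 0, -15, 0, 0, 0],
    [1, 0, 0, -40, 0, 0, 0],
    [1, 0, 0, -75, 0, 0, 0],
    [1, 0, 0, -110, 0, 0, 0],
    [1, 0, 0, -145, 0, 0, 0],
    [1, -5, 8, -160, 0, 0, 0.7],
    [1, -15, 18, -160, 0, 0, 2],
    [1, -28, 32, -160, 0, 0, 3.4],
    [1, -42, 47, -160, 0, 0, 4.8],
    [1, -56, 64, -160, 0, 0, 6.2],
    [1, -70, 80, -160, 0, 0, 7.6],
    [1, -70, 80, -160, 0, 0, 9],
  ],
)

```text
clock: 4.77
tcp_pos: [0.5166, 0.1562, 0.198]
tool_rot: [[-0.79, 0.613, -0.001], [0.613, 0.79, 0.001], [0.001, 0.001, -1.0]]
ft_force: [-0.7, -0.2, -1.2]
finger_gap: 0.188
grasp_force: 60.0
```

```bash
python3 - <<'E'
from h import *
from workcell import *
s=get_state();print(s["tcp_pos"],s["qpos"].round(1) if hasattr(s["qpos"],"round") else s["qpos"],s["finger_gap"],s["ft_torque"])
L=np.array([.571,-.096]);d=np.array([.2147,-.9767])
for xc in(-126,):
    P,R=tcp([*(L+xc/1000*d),.06],-77.6);print(P,delta(s,P,R))
E
```

```text
[0.51662621 0.15624269 0.19804274] [ 1.110e+01 -6.300e+00  1.096e+02  1.000e-01  7.670e+01 -4.110e+01] 0.1876695973314447 [ 0.08456091 -0.03515551 -0.02431098]
[0.51603221 0.1540316  0.086     ] [ -1.   -2.2 112.    0.   -0.    8. ]
```

Finish the turn, then descend in front of the chute.

Emit:
move_arm(
  deltas=[
    [1, 0, 0, 0, 0, 0, 1.4],
    [1, 0, 0, 0, 0, 0, 2.8],
    [1, 0, 0, 0, 0, 0, 4.2],
    [1, 0, 0, 5, 0, 0, 5.6],
    [1, 0, 0, 20, 0, 0, 7],
    [1, 0, -2, 45, 0, 0, 8],
    [1, 0, -2, 75, 0, 0, 8],
    [1, 0, -2, 100, 0, 0, 8],
    [1, 0, -2, 112, 0, 0, 8],
    [1, 0, -2, 112, 0, 0, 8],
    [1, 0, -2, 112, 0, 0, 8],
    [1, 0, -2, 112, 0, 0, 8],
  ],
)

```text
clock: 5.77
tcp_pos: [0.5158, 0.1526, 0.0884]
tool_rot: [[-0.216, 0.976, 0.003], [0.976, 0.216, 0.001], [-0.0, 0.003, -1.0]]
ft_force: [0.0, 1.0, -1.4]
finger_gap: 0.187
grasp_force: 60.0
```

```bash
python3 - <<'E'
from h import *
from workcell import *
s=get_state();print(s["tcp_pos"],scoop(s)[0],s["qpos"],s["ft_force"])
L=np.array([.571,-.096]);d=np.array([.2147,-.9767])
for n in("top","scene"):
    c=capture(n);np.savez(f"cam_{n}.npz",**{k:c[k] for k in("image","mtx","R","t")})
a=cam("top")["image"][110:285,160:410];b=cam("scene")["image"][170:345,160:410]
v=np.vstack([cv2.resize(x,(430,300),interpolation=cv2.INTER_CUBIC) for x in(a,b)]);cv2.imwrite("pics/pre.png",v[:,:,::-1])
P,R=tcp([*(L+.005*d),.06],-77.6);print(delta(s,P,R))
E
```

```text
[0.51578592 0.15261989 0.08844692] [0.54388371 0.02569145 0.06245298] [ 1.07633090e+01 -6.02466193e-01  1.15328835e+02  2.30867684e-03
  6.51132889e+01 -1.68771060e+00] [ 0.03695059  0.98149606 -1.35169143]
[-129.7    0.4    2.5    0.     0.     0. ]
```

View pics/pre.png

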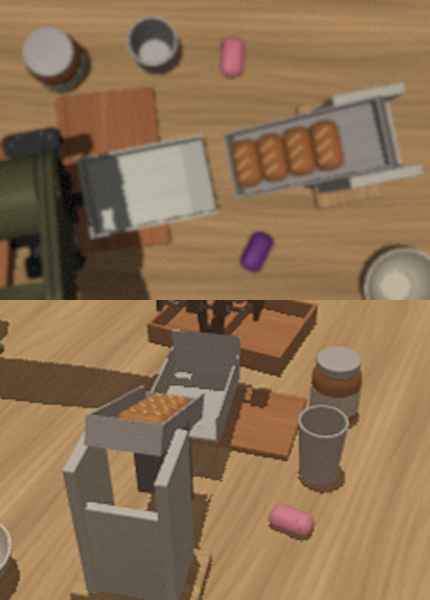

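Emit:
move_arm(
  deltas=[
    [1, -10, 0, 2, 0, 0, 0],
    [1, -25, 0, 2, 0, 0, 0],
    [1, -45, 0, 2, 0, 0, 0],
    [1, -62, 0, 2, 0, 0, 0],
    [1, -75, 0, 2, 0, 0, 0],
    [1, -82, 0, 2, 0, 0, 0],
    [1, -86, 0, 2, 0, 0, 0],
    [1, -90, 0, 2, 0, 0, 0],
    [1, -94, 0, 2, 0, 0, 0],
    [1, -98, 0, 2, 0, 0, 0],
    [1, -98, 0, 2, 0, 0, 0],
    [1, -98, 0, 2, 0, 0, 0],
  ],
)

```text
clock: 6.87
tcp_pos: [0.5356, 0.0567, 0.0846]
tool_rot: [[-0.216, 0.976, -0.0], [0.976, 0.216, -0.0], [-0.0, -0.0, -1.0]]
ft_force: [-0.8, -0.1, -1.1]
finger_gap: 0.188
grasp_force: 60.0
```

```bash
python3 - <<'E'
from h import *
from workcell import *
s=get_state();o,S=scoop(s);L=np.array([.571,-.096]);d=np.array([.2147,-.9767])
print(s["tcp_pos"],"front x",(o[:2]-L)@d+.086,"lat",(o[:2]-L)@[.9767,.2147],s["ft_force"],"along",s["ft_force"][:2]@d)
E
```

```text
[0.53556203 0.05672451 0.08461107] front x 0.05923091459281364 lat -0.0016784071329361376 [-0.79611577 -0.14769832 -1.08580219] along -0.02666910715313578
```

Emit:
move_arm(
  deltas=[
    [1, -8, 0, 0, 0, 0, 0],
    [1, -16, 0, 0, 0, 0, 0],
    [1, -23, 0, 0, 0, 0, 0],
    [1, -30, 0, 0, 0, 0, 0],
    [1, -34, 0, 0, 0, 0, 0],
    [1, -36, 0, 0, 0, 0, 0],
    [1, -36, 0, 0, 0, 0, 0],
    [1, -36, 0, 0, 0, 0, 0],
    [1, -36, 0, 0, 0, 0, 0],
  ],
)

```text
clock: 7.62
tcp_pos: [0.5429, 0.0218, 0.0842]
tool_rot: [[-0.215, 0.977, -0.001], [0.977, 0.215, 0.001], [0.001, -0.001, -1.0]]
ft_force: [-0.1, 2.9, -3.8]
finger_gap: 0.184
grasp_force: 60.0
```

```bash
python3 - <<'E'
from h import *
from workcell import *
s=get_state();o,S=scoop(s);L=np.array([.571,-.096]);d=np.array([.2147,-.9767])
print(s["tcp_pos"],"front x",(o[:2]-L)@d+.086,s["ft_force"],"along",s["ft_force"][:2]@d)
for n in("top","scene"):
    c=capture(n);np.savez(f"cam_{n}.npz",**{k:c[k] for k in("image","mtx","R","t")})
a=cam("top")["image"][110:285,160:410];b=cam("scene")["image"][170:345,160:410]
v=np.vstack([cv2.resize(x,(430,300),interpolation=cv2.INTER_CUBIC) for x in(a,b)]);cv2.imwrite("pics/push.png",v[:,:,::-1])
E
```

```text
[0.54287365 0.02181894 0.08420902] front x 0.09486828374999426 [-0.09566181  2.86925429 -3.78114625] along -2.822939259683332
```

View pics/push.png

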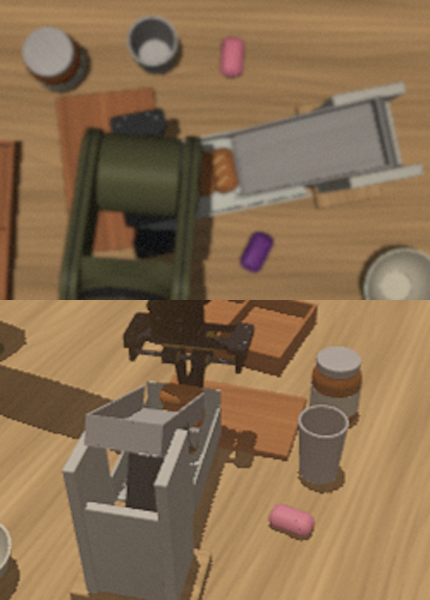

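Emit:
move_arm(
  deltas=[
    [1, 0, 0, 0, 0, 0, 0],
    [1, 0, 0, 0, 0, 0, 0],
    [1, 4, 0, 0, 0, 0, 0],
    [1, 9, 0, 0, 0, 0, 0],
    [1, 15, 0, 0, 0, 0, 0],
    [1, 21, 0, 0, 0, 0, 0],
    [1, 27, 0, 0, 0, 0, 0],
    [1, 33, 0, 0, 0, 0, 0],
    [1, 40, 0, 0, 0, 0, 0],
    [1, 47, 0, 0, 0, 0, 0],
    [1, 54, 0, 0, 0, 0, 0],
    [1, 60, 0, 0, 0, 0, 0],
  ],
)

```text
clock: 8.72
tcp_pos: [0.5303, 0.0808, 0.0848]
tool_rot: [[-0.216, 0.976, 0.0], [0.976, 0.216, -0.0], [-0.0, 0.0, -1.0]]
ft_force: [-0.2, -1.2, -3.0]
finger_gap: 0.183
grasp_force: 60.0
```

Emit:
move_arm(
  deltas=[
    [1, 8, 0, 0, 0, 0, 0],
    [1, 18, 0, 0, 0, 0, 0],
    [1, 30, 0, 0, 0, 0, 0],
    [1, 44, 0, 0, 0, 0, 0],
    [1, 60, 0, 0, 0, 0, 0],
    [1, 76, 0, 0, 0, 0, 0],
    [1, 92, 0, 0, 0, 0, 0],
    [1, 104, 0, 0, 0, 0, 0],
    [1, 112, 0, 0, 0, 0, 0],
    [1, 116, 0, 0, 0, 0, 0],
    [1, 116, 0, 0, 0, 0, 0],
    [1, 116, 0, 0, 0, 0, 0],
  ],
)

```text
clock: 9.72
tcp_pos: [0.5055, 0.1933, 0.0847]
tool_rot: [[-0.216, 0.976, 0.0], [0.976, 0.216, -0.0], [-0.0, 0.0, -1.0]]
ft_force: [-0.1, -0.5, -3.6]
finger_gap: 0.185
grasp_force: 60.0
```

```bash
python3 - <<'E'
from h import *
from workcell import *
s=get_state();o,S=scoop(s)
print(s["tcp_pos"],o,s["ft_force"],s["qpos"])
for n in("top","scene"):
    c=capture(n);np.savez(f"cam_{n}.npz",**{k:c[k] for k in("image","mtx","R","t")})
a=cam("top")["image"][110:285,160:410];b=cam("scene")["image"][170:345,160:410]
v=np.vstack([cv2.resize(x,(430,300),interpolation=cv2.INTER_CUBIC) for x in(a,b)]);cv2.imwrite("pics/back.png",v[:,:,::-1])
# plan: dump poses, half centres, lip point, tilt
def lipf(p): return p
for name,hx in(("near",.411),("far",.537)):
  for tilt in(0,20,35):
    S=Ro.from_euler("ZY",[-90,tilt],degrees=True).as_matrix();lip=np.array([hx,.36,.075 if tilt else .10])
    C=lip-S@np.array([.086,0,.010]);P,R=tcp(C,-90,tilt);print(name,tilt,P.round(3),C.round(3),delta(s,P,R))
E
```

```text
[0.5054767  0.1932687  0.08465734] [0.5335335  0.06632247 0.05870603] [-0.06357545 -0.47060185 -3.57916478] [ 1.52517525e+01  1.85805361e-01  1.14946358e+02 -2.37034709e-02
  6.48683859e+01  2.79913607e+00]
near 0 [0.411 0.576 0.116] [0.411 0.446 0.09 ] [394.1  -9.7 -31.5   0.    0.    2.5]
near 20 [0.411 0.558 0.164] [0.411 0.444 0.095] [376.  -13.6 -79.4  -0.4   4.    2.5]
near 35 [0.411 0.528 0.212] [0.411 0.436 0.116] [ 346.9  -20.1 -127.5   -0.8    7.     2.4]
far 0 [0.537 0.576 0.116] [0.537 0.446 0.09 ] [366.9 113.4 -31.5   0.    0.    2.5]
far 20 [0.537 0.558 0.164] [0.537 0.444 0.095] [348.8 109.4 -79.4  -0.4   4.    2.5]
far 35 [0.537 0.528 0.212] [0.537 0.436 0.116] [ 319.8  103.  -127.5   -0.8    7.     2.4]
```

View pics/back.png

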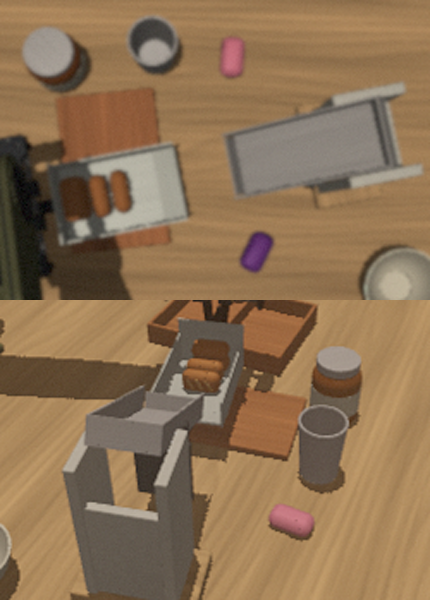

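Chute empty, flap shut again. The loaves sit in the rear of the pan, around (60–130,195) in the top half of the picture. Next: carry to the near tray half.

Emit:
move_arm(
  deltas=[
    [1, 2, 0, -6, 0, 0, 0],
    [1, 8, 0, -16, 0, 0, 0.1],
    [1, 18, 0, -28, 0, 0, 0.3],
    [1, 32, 0, -40, 0, 0, 0.5],
    [1, 50, 0, -50, 0, 0, 0.7],
    [1, 72, 0, -56, 0, 0, 0.9],
    [1, 98, -1, -60, 0, 0, 1.1],
    [1, 126, -2, -60, 0, 0, 1.3],
    [1, 154, -3, -60, 0, 0, 1.5],
    [1, 182, -4, -60, 0, 0, 1.7],
    [1, 210, -5, -60, 0, 0, 1.9],
    [1, 236, -6, -60, 0, 0, 2.1],
  ],
)

```text
clock: 10.82
tcp_pos: [0.4485, 0.4245, 0.1461]
tool_rot: [[-0.033, 0.999, 0.001], [0.999, 0.033, 0.001], [0.001, 0.002, -1.0]]
ft_force: [0.7, -0.9, -2.5]
finger_gap: 0.186
grasp_force: 60.0
```

```bash
python3 - <<'E'
from h import *
from workcell import *
s=get_state()
print(s["tcp_pos"],s["ft_force"],s["qpos"])
print(delta(s,[.411,.576,.130],scoopR(-90)))
E
```

```text
[0.44846583 0.42449731 0.14613151] [ 0.67672278 -0.89177605 -2.47107572] [3.84432457e+01 5.92188139e+00 1.02592288e+02 9.91323944e-03
 7.13690848e+01 3.65642738e+01]
[152.6 -32.5  16.3   0.   -0.    0.4]
```

Emit:
move_arm(
  deltas=[
    [1, 24, -3, 0, 0, 0, 0.2],
    [1, 46, -7, 0, 0, 0, 0.4],
    [1, 67, -12, 2, 0, 0, 0.4],
    [1, 87, -17, 4, 0, 0, 0.4],
    [1, 105, -22, 7, 0, 0, 0.4],
    [1, 121, -26, 10, 0, 0, 0.4],
    [1, 135, -29, 13, 0, 0, 0.4],
    [1, 145, -31, 16, 0, 0, 0.4],
    [1, 151, -32, 16, 0, 0, 0.4],
    [1, 153, -33, 16, 0, 0, 0.4],
    [1, 153, -33, 16, 0, 0, 0.4],
    [1, 153, -33, 16, 0, 0, 0.4],
  ],
)

```text
clock: 11.82
tcp_pos: [0.4108, 0.5739, 0.1288]
tool_rot: [[0.001, 1.0, 0.0], [1.0, -0.001, -0.0], [-0.0, 0.0, -1.0]]
ft_force: [0.5, -0.7, -1.8]
finger_gap: 0.187
grasp_force: 60.0
```

```bash
python3 - <<'E'
from h import *
from workcell import *
s=get_state()
print(s["tcp_pos"],s["ft_force"],s["qpos"])
for t in(6,12,18,22,24,26,28,30,32,34):
    S=Ro.from_euler("ZY",[-90,t],degrees=True).as_matrix();lip=np.array([.411,.36,.08])
    P,R=tcp(lip-S@[.086,0,.010],-90,t);print(t,delta(s,P,R))
E
```

```text
[0.41084426 0.57388766 0.12878427] [ 0.52697794 -0.67306526 -1.84825164] [ 5.00536819e+01  1.74247895e+01  9.09885910e+01 -1.99302441e-02
  7.15927166e+01  5.01387973e+01]
6 [-0.7  0.2 10.3  0.   1.2 -0. ]
12 [ -5.9   0.2 -11.8   0.    2.4  -0. ]
18 [-13.4   0.2 -33.2   0.    3.6  -0. ]
22 [-19.6   0.2 -47.    0.    4.4  -0. ]
24 [-23.1   0.2 -53.7   0.    4.8  -0. ]
26 [-26.8   0.2 -60.3   0.    5.2  -0. ]
28 [-30.7   0.2 -66.7   0.    5.6  -0. ]
30 [-34.8   0.2 -73.1   0.    6.   -0. ]
32 [-39.2   0.2 -79.2   0.    6.4  -0. ]
34 [-43.8   0.2 -85.3   0.    6.8  -0. ]
```

Emit:
move_arm(
  deltas=[
    [1, 0, 0, 5, 0, 0.6, 0],
    [1, -1, 0, 8, 0, 1.2, 0],
    [1, -3, 0, -1, 0, 1.8, 0],
    [1, -6, 0, -12, 0, 2.4, 0],
    [1, -9, 0, -22, 0, 3.0, 0],
    [1, -13, 0, -33, 0, 3.6, 0],
    [1, -13, 0, -33, 0, 3.6, 0],
    [1, -15, 0, -36, 0, 3.8, 0],
    [1, -16, 0, -40, 0, 4.0, 0],
    [1, -16, 0, -40, 0, 4.0, 0],
    [1, -16, 0, -40, 0, 4.0, 0],
    [1, -16, 0, -40, 0, 4.0, 0],
  ],
)

```text
clock: 12.82
tcp_pos: [0.4103, 0.5585, 0.1682]
tool_rot: [[0.001, 1.0, -0.0], [0.94, -0.001, 0.341], [0.341, -0.0, -0.94]]
ft_force: [-0.2, 0.8, -2.9]
finger_gap: 0.187
grasp_force: 60.0
```

```bash
cat > see.py <<'E'
from h import *
from workcell import *
import sys
s=get_state();o,S=scoop(s);print(s["clock"],s["tcp_pos"],s["ft_force"],"tilt",np.degrees(np.arcsin(-S[2,0])),"lip",o+S@[.086,0,.01],s["finger_gap"])
for n in("top","scene"):
    c=capture(n);np.savez(f"cam_{n}.npz",**{k:c[k] for k in("image","mtx","R","t")})
a=cam("top")["image"][150:325,20:220];b=cam("scene")["image"][100:275,190:390]
v=np.hstack([cv2.resize(x,(400,350),interpolation=cv2.INTER_CUBIC) for x in(a,b)]);cv2.imwrite(f"pics/{sys.argv[1]}.png",v[:,:,::-1])
E
python3 see.py tilt1
```

```text
12.8167 [0.41027624 0.55845879 0.16818723] [-0.23548408  0.7726404  -2.89063084] tilt 19.957876189100446 lip [0.41013242 0.36089224 0.07942103] 0.18717854858381347
```

View pics/tilt1.png

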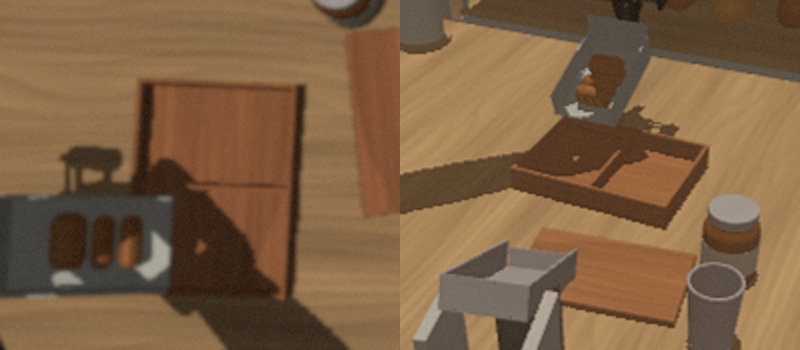

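```bash
cat > m.py <<'E'
from h import *
from workcell import *
s=get_state();o,S=scoop(s);print(s["clock"],s["tcp_pos"].round(4) if hasattr(s["tcp_pos"],"round") else s["tcp_pos"],"tilt",np.degrees(np.arcsin(-S[2,0])).round(1),"lip",(o+S@[.086,0,.01]).round(3))
f=[]
for i in range(2):
    for n in("top","scene"):
        c=capture(n);np.savez(f"cam_{n}.npz",**{k:c[k] for k in("image","mtx","R","t")});f.append(get_state()["ft_force"][2])
for n in("top","scene"):
    c=cam(n);hsv=cv2.cvtColor(c["image"],cv2.COLOR_RGB2HSV);m=(hsv[...,1]>115).astype(np.float32)
    # rectify pan at floor+12mm, 2 px/mm... rows=x from -85..90 mm, cols=y -50..50
    X,Y=np.meshgrid(np.arange(-84,90,2.),np.arange(-46,47,2.),indexing="ij")
    W=np.stack([X,Y,0*X+16],-1)/1000@S.T+o
    p=(W@c["R"].T+c["t"])@c["mtx"].T;p=(p[...,:2]/p[...,2:]).astype(np.float32)
    r=cv2.remap(m,p[...,0],p[...,1],cv2.INTER_LINEAR)
    print(n,"area mm2",int(r.sum()*4),"profile x(-84..):",(r.mean(1).reshape(-1,3).mean(1)*100).astype(int).tolist())
print("fz",np.mean(f).round(2),np.std(f).round(2))
E
python3 m.py
```

```text
12.9167 [0.4102 0.5585 0.1681] tilt 20.0 lip [0.41  0.361 0.079]
top area mm2 5083 profile x(-84..): [0, 0, 0, 0, 0, 0, 0, 0, 6, 56, 64, 65, 65, 63, 52, 53, 61, 61, 55, 54, 63, 60, 48, 1, 0, 0, 0, 0, 68]
scene area mm2 7163 profile x(-84..): [0, 0, 0, 0, 0, 33, 60, 65, 68, 71, 72, 71, 65, 69, 73, 73, 68, 72, 74, 73, 67, 67, 63, 50, 6, 0, 0, 0, 0]
fz -2.61 0.44
```

Emit:
move_arm(
  deltas=[
    [1, -3, 0, -4, 0, 0.2, 0],
    [1, -5, 0, -7, 0, 0.4, 0],
    [1, -7, 0, -10, 0, 0.6, 0],
    [1, -9, 0, -13, 0, 0.8, 0],
    [1, -9, 0, -13, 0, 0.8, 0],
    [1, -9, 0, -13, 0, 0.8, 0],
    [1, -9, 0, -13, 0, 0.8, 0],
  ],
)

```text
clock: 13.7
tcp_pos: [0.4106, 0.5453, 0.178]
tool_rot: [[0.001, 1.0, 0.001], [0.913, -0.001, 0.407], [0.407, 0.0, -0.913]]
ft_force: [-0.7, 0.4, -2.2]
finger_gap: 0.186
grasp_force: 60.0
```

```bash
python3 m.py
```

```text
13.7 [0.4106 0.5453 0.178 ] tilt 24.0 lip [0.41  0.354 0.075]
top area mm2 5071 profile x(-84..): [0, 0, 0, 0, 0, 0, 0, 0, 0, 0, 0, 0, 14, 58, 65, 66, 65, 60, 50, 56, 62, 58, 49, 58, 63, 60, 23, 1, 82]
scene area mm2 6680 profile x(-84..): [0, 0, 0, 0, 0, 0, 0, 0, 0, 8, 51, 65, 66, 72, 76, 74, 68, 66, 71, 70, 69, 76, 76, 71, 67, 67, 55, 7, 0]
fz -3.05 0.53
```

Emit:
move_arm(
  deltas=[
    [1, -0.3, 0, -3.8, 0, 0.2, 0],
    [1, -0.7, 0, -7.5, 0, 0.4, 0],
    [1, -0.7, 0, -7.5, 0, 0.4, 0],
    [1, -0.7, 0, -7.5, 0, 0.4, 0],
    [1, -0.7, 0, -7.5, 0, 0.4, 0],
  ],
)

```text
clock: 14.32
tcp_pos: [0.4106, 0.5416, 0.1845]
tool_rot: [[0.001, 1.0, 0.001], [0.899, -0.001, 0.439], [0.439, 0.0, -0.899]]
ft_force: [-0.1, -0.2, -3.4]
finger_gap: 0.188
grasp_force: 60.0
```

```bash
python3 m.py
```

```text
14.3167 [0.4106 0.5416 0.1845] tilt 26.0 lip [0.41  0.354 0.075]
top area mm2 5281 profile x(-84..): [0, 0, 0, 0, 0, 0, 0, 0, 0, 0, 0, 0, 0, 42, 62, 64, 66, 63, 55, 51, 59, 61, 53, 49, 60, 62, 56, 31, 95]
scene area mm2 6552 profile x(-84..): [0, 0, 0, 0, 0, 0, 0, 0, 0, 0, 32, 62, 64, 70, 75, 72, 71, 65, 69, 71, 68, 73, 77, 72, 71, 67, 58, 13, 0]
fz -2.81 0.42
```

Emit:
move_arm(
  deltas=[
    [1, -0.3, 0, -3.8, 0, 0.2, 0],
    [1, -0.7, 0, -7.5, 0, 0.4, 0],
    [1, -0.7, 0, -7.5, 0, 0.4, 0],
    [1, -0.7, 0, -7.5, 0, 0.4, 0],
    [1, -0.7, 0, -7.5, 0, 0.4, 0],
  ],
)

```text
clock: 14.93
tcp_pos: [0.4106, 0.5376, 0.191]
tool_rot: [[0.001, 1.0, 0.001], [0.883, -0.001, 0.47], [0.47, 0.0, -0.883]]
ft_force: [0.0, -0.0, -3.7]
finger_gap: 0.187
grasp_force: 60.0
```

```bash
python3 m.py
```

```text
14.9333 [0.4106 0.5376 0.191 ] tilt 28.0 lip [0.41  0.354 0.075]
top area mm2 4022 profile x(-84..): [4, 1, 0, 0, 0, 0, 0, 0, 0, 0, 0, 0, 0, 0, 0, 0, 43, 61, 64, 66, 64, 59, 53, 59, 62, 58, 13, 5, 93]
scene area mm2 4716 profile x(-84..): [0, 0, 0, 0, 0, 0, 0, 0, 0, 0, 0, 0, 0, 0, 8, 52, 64, 70, 75, 75, 73, 72, 75, 73, 71, 68, 49, 3, 1]
fz -2.39 0.57
```

Emit:
move_arm(
  deltas=[
    [1, -0.4, 0, 10, 0, -0.5, 0],
    [1, -0.8, 0, 20, 0, -1.1, 0],
    [1, -1.2, 0, 31, 0, -1.7, 0],
    [1, 0, 0, 37, 0, -2.2, 0],
    [1, 4, 3, 36, 0, -2.6, 0],
    [1, 7.5, 12, 31, 0, -2.6, 0],
    [1, 7.5, 28, 31, 0, -2.6, 0],
    [1, 7.5, 48, 31, 0, -2.6, 0],
    [1, 7.5, 70, 31, 0, -2.6, 0],
    [1, 7.5, 92, 31, 0, -2.6, 0],
    [1, 7.5, 110, 31, 0, -2.6, 0],
    [1, 7.5, 122, 31, 0, -2.6, 0],
  ],
)

```text
clock: 16.13
tcp_pos: [0.5353, 0.5585, 0.1679]
tool_rot: [[0.002, 1.0, 0.002], [0.965, -0.002, 0.26], [0.26, 0.002, -0.965]]
ft_force: [0.3, 0.5, -2.2]
finger_gap: 0.184
grasp_force: 60.0
```

```bash
python3 m.py; python3 - <<'E'
from h import *
from workcell import *
s=get_state()
for t in(18,22,26,30,34,38,44,50):
    S=Ro.from_euler("ZY",[-90,t],degrees=True).as_matrix();lip=np.array([.538,.358,.08])
    P,R=tcp(lip-S@[.086,0,.010],-90,t);print(t,delta(s,P,R))
E
```

```text
16.1333 [0.5353 0.5585 0.1679] tilt 15.1 lip [0.535 0.354 0.096]
top area mm2 2036 profile x(-84..): [0, 0, 0, 0, 0, 0, 0, 0, 0, 0, 0, 0, 0, 0, 0, 0, 0, 11, 56, 60, 61, 59, 54, 7, 0, 0, 0, 0, 49]
scene area mm2 2503 profile x(-84..): [0, 0, 0, 0, 0, 0, 0, 0, 0, 0, 0, 0, 0, 0, 0, 0, 1, 30, 59, 62, 64, 63, 61, 58, 39, 1, 0, 0, 0]
fz -1.68 0.16
18 [-1.5  5.6  4.8 -0.   0.6 -0. ]
22 [ -3.9   5.6 -10.1  -0.    1.4  -0. ]
26 [ -7.4   5.6 -24.8  -0.    2.2  -0. ]
30 [-11.9   5.6 -39.2  -0.    3.   -0. ]
34 [-17.3   5.6 -53.3  -0.    3.8  -0. ]
38 [-23.8   5.6 -67.   -0.    4.6  -0. ]
44 [-35.2   5.6 -86.6   0.    5.8  -0. ]
50 [ -48.6    5.7 -104.9    0.     7.    -0. ]
```

Emit:
move_arm(
  deltas=[
    [1, -1, 3, 5, 0, 0.3, 0],
    [1, -1.5, 3, 5, 0, 0.6, 0],
    [1, -4, 3, -10, 0, 1.4, 0],
    [1, -6, 3, -18, 0, 1.8, 0],
    [1, -7.5, 3, -25, 0, 2.2, 0],
    [1, -10, 3, -32, 0, 2.6, 0],
    [1, -12, 3, -39, 0, 3.0, 0],
    [1, -14.5, 3, -46, 0, 3.4, 0],
    [1, -17, 3, -53, 0, 3.8, 0],
    [1, -17, 3, -53, 0, 3.8, 0],
    [1, -17, 3, -53, 0, 3.8, 0],
    [1, -17, 3, -53, 0, 3.8, 0],
  ],
)

```text
clock: 17.33
tcp_pos: [0.5347, 0.5291, 0.2137]
tool_rot: [[0.0, 1.0, 0.0], [0.829, -0.0, 0.559], [0.559, -0.0, -0.829]]
ft_force: [0.5, -0.3, -1.6]
finger_gap: 0.182
grasp_force: 60.0
```

```bash
python3 m.py; python3 see.py dump
```

```text
17.3333 [0.5347 0.5291 0.2137] tilt 34.0 lip [0.535 0.359 0.08 ]
top area mm2 691 profile x(-84..): [0, 0, 1, 3, 3, 0, 0, 0, 0, 0, 0, 0, 0, 0, 0, 0, 0, 0, 0, 0, 0, 0, 0, 0, 0, 0, 0, 15, 97]
scene area mm2 13 profile x(-84..): [0, 0, 0, 0, 0, 0, 0, 0, 0, 0, 0, 0, 0, 0, 0, 0, 0, 0, 0, 0, 0, 0, 0, 0, 0, 0, 0, 0, 2]
fz -1.32 0.24
17.5333 [0.53510107 0.52925426 0.21359433] [-0.04097011 -0.46578757 -1.17326876] tilt 33.98102585042722 lip [0.53507634 0.35908485 0.07960041] 0.18293572902556965
```

View pics/dump.png

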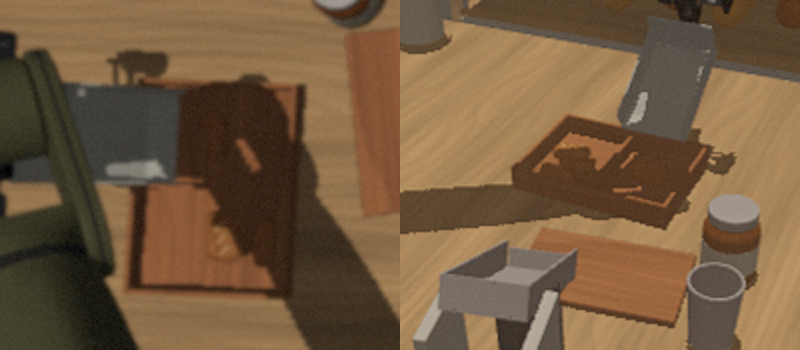

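```bash
python3 - <<'E'
from h import *
from workcell import *
c=cam("top");im=c["image"];hsv=cv2.cvtColor(im,cv2.COLOR_RGB2HSV)
m=cv2.inRange(hsv,(0,138,50),(12,220,255));k=np.zeros_like(m);k[150:270,180:270]=1;m=cv2.morphologyEx(m*k,cv2.MORPH_CLOSE,np.ones((7,7)))
m=cv2.morphologyEx(m,cv2.MORPH_OPEN,np.ones((7,7)))
r=cv2.minAreaRect(max(cv2.findContours(m,0,2)[0],key=cv2.contourArea));B=cv2.boxPoints(r);T=np.array([onz(c,u,v,.012) for u,v in B])
print(B.round(),T.mean(0),[(np.linalg.norm(T[i]-T[i-1]).round(3),np.degrees(np.arctan2(*(T[i]-T[i-1])[1::-1])).round(1)) for i in range(4)])
s=get_state()
for P,psi in(([.535,.5,.24],-90),([.44,.35,.24],-60),):
    print(delta(s,P,scoopR(psi)))
E
```

```text
[[192. 167.]
 [249. 161.]
 [258. 251.]
 [201. 257.]] [0.56996734 0.08855448 0.012     ] [(np.float64(0.236), np.float64(7.7)), (np.float64(0.149), np.float64(-82.7)), (np.float64(0.237), np.float64(-172.8)), (np.float64(0.147), np.float64(97.0))]
[ -9.4  -0.2 -38.2  -0.   -6.8  -0. ]
[-133.8  -95.2 -122.     1.8   -6.6   -5.8]
```

Emit:
move_arm(
  deltas=[
    [1, 0, 0, -6, 0, -0.5, 0],
    [1, -1, 0, -14, 0, -1.6, 0],
    [1, -3, 0, -22, 0, -2.9, 0],
    [1, -5, 0, -30, 0, -4.2, 0],
    [1, -8, 0, -36, 0, -5.5, 0],
    [1, -9.4, 0, -38.2, 0, -6.8, 0],
    [1, -9.4, 0, -38.2, 0, -6.8, 0],
    [1, -9.4, 0, -38.2, 0, -6.8, 0],
  ],
)

```text
clock: 18.3
tcp_pos: [0.535, 0.5012, 0.2396]
tool_rot: [[-0.001, 1.0, -0.001], [1.0, 0.001, 0.002], [0.002, -0.001, -1.0]]
ft_force: [0.5, -0.1, -0.6]
finger_gap: 0.184
grasp_force: 60.0
```

```bash
python3 - <<'E'
from h import *
from workcell import *
s=get_state();print(s["tcp_pos"],scoop(s)[1].round(3).tolist())
P,R=tcp([.57,.0886,.012],7.4);P[2]=.22;print(P,delta(s,P,R))
E
```

```text
[0.53501466 0.50116412 0.23957119] [[0.001, 1.0, 0.001], [-1.0, 0.001, -0.002], [-0.002, -0.001, 1.0]]
[0.44108275 0.07185657 0.22      ] [-429.2  -94.4   18.7    0.    -0.   -19.5]
```

Emit:
move_arm(
  deltas=[
    [1, -8, -2, 0, 0, 0, -0.6],
    [1, -24, -5, 0, 0, 0, -1.7],
    [1, -46, -10, 0, 0, 0, -3],
    [1, -72, -16, 0, 0, 0, -4.3],
    [1, -100, -22, 0, 0, 0, -5.7],
    [1, -130, -29, 0, 0, 0, -7.1],
    [1, -162, -36, 0, 0, 0, -8.5],
    [1, -195, -43, 0, 0, 0, -9.9],
    [1, -228, -50, 4, 0, 0, -11.3],
    [1, -262, -58, 8, 0, 0, -12.7],
    [1, -295, -65, 12, 0, 0, -14.1],
    [1, -328, -72, 16, 0, 0, -15.5],
  ],
)

```text
clock: 19.3
tcp_pos: [0.4617, 0.1696, 0.223]
tool_rot: [[-0.977, 0.212, -0.0], [0.212, 0.977, 0.002], [0.001, 0.002, -1.0]]
ft_force: [0.2, -0.1, -1.6]
finger_gap: 0.186
grasp_force: 60.0
```

```bash
python3 - <<'E'
from h import *
from workcell import *
s=get_state();print(s["tcp_pos"])
P,R=tcp([.57,.0886,.012],7.4);
for z in(.2,.06):
    P[2]=z;print(P,delta(s,P,R))
E
```

```text
[0.46170482 0.16957987 0.22298396]
[0.44108275 0.07185657 0.2       ] [ -0.6 -99.9  22.8   0.   -0.   -3.9]
[0.44108275 0.07185657 0.06      ] [  -0.7 -100.2  162.8    0.    -0.    -3.9]
```

Emit:
move_arm(
  deltas=[
    [1, 0, -28, 8, 0, 0, -1.3],
    [1, 0, -52, 16, 0, 0, -2.5],
    [1, 0, -72, 23, 0, 0, -3.5],
    [1, 0, -86, 35, 0, 0, -3.9],
    [1, 0, -96, 60, 0, 0, -3.9],
    [1, -1, -100, 90, 0, 0, -3.9],
    [1, -1, -100, 118, 0, 0, -3.9],
    [1, -1, -100, 140, 0, 0, -3.9],
    [1, -1, -100, 155, 0, 0, -3.9],
    [1, -1, -100, 163, 0, 0, -3.9],
    [1, -1, -100, 163, 0, 0, -3.9],
    [1, -1, -100, 163, 0, 0, -3.9],
  ],
)

```text
clock: 20.3
tcp_pos: [0.4421, 0.0735, 0.0612]
tool_rot: [[-0.993, -0.12, 0.0], [-0.12, 0.993, 0.001], [-0.0, 0.001, -1.0]]
ft_force: [0.4, 0.2, -1.3]
finger_gap: 0.184
grasp_force: 60.0
```

```bash
python3 - <<'E'
from h import *
from workcell import *
s=get_state();print(s["tcp_pos"],s["ft_force"],s["clock"])
P,R=tcp([.57,.0886,.012],7.4);print(delta(s,P,R))
for n in("top","scene"):
    c=capture(n);np.savez(f"cam_{n}.npz",**{k:c[k] for k in("image","mtx","R","t")})
c=cam("top");hsv=cv2.cvtColor(c["image"],cv2.COLOR_RGB2HSV)
# grey pan interior
m=cv2.inRange(hsv,(0,0,90),(180,50,255));k=np.zeros_like(m);k[158:260,185:268]=1;m=m*k
r=cv2.minAreaRect(max(cv2.findContours(m,0,2)[0],key=cv2.contourArea));B=cv2.boxPoints(r);o,S=scoop(s)
print("grey",B.round(1).tolist());E=[[.085,.055,.052],[.085,-.055,.052],[-.085,-.055,.08],[-.085,.055,.08]]
print("expected",[proj(c,o+S@e).round(1).tolist() for e in E])
E
```

```text
[0.44211475 0.07351274 0.06117206] [ 0.42681666  0.18860567 -1.25012408] 20.3
[ 1.2 -1.5 23.2  0.   0.  -0.1]
grey [[199.5, 176.8000030517578], [242.0, 172.8000030517578], [248.10000610351562, 238.8000030517578], [205.6999969482422, 242.8000030517578]]
expected [[196.2, 173.4], [241.4, 169.2], [247.3, 238.9], [200.3, 243.5]]
```

Emit:
move_arm(
  deltas=[
    [1, 0, -1, 6, 0, 0, 0],
    [1, 1, -1, 12, 0, 0, 0],
    [1, 1, -1, 17, 0, 0, 0],
    [1, 1, -1, 20, 0, 0, 0],
    [1, 1, -1, 22, 0, 0, 0],
    [1, 1, -1, 22.5, 0, 0, 0],
    [1, 1, -1, 22.5, 0, 0, 0],
    [1, 1, -1, 22.5, 0, 0, 0],
  ],
)

```text
clock: 21.07
tcp_pos: [0.4419, 0.0728, 0.0389]
tool_rot: [[-0.993, -0.121, 0.001], [-0.121, 0.993, 0.0], [-0.001, 0.0, -1.0]]
ft_force: [-0.2, -0.1, -0.8]
finger_gap: 0.187
grasp_force: 60.0
```

Emit:
move_arm(
  deltas=[
    [1, 0, 0, 0.6, 0, 0, 0],
    [1, 0, 0, 0.6, 0, 0, 0],
    [-1, 0, 0, 0.6, 0, 0, 0],
    [-1, 0, 0, 0.6, 0, 0, 0],
    [-1, 0, 0, 0.6, 0, 0, 0],
    [-1, 0, 0, 0.6, 0, 0, 0],
    [-1, 0, 0, 0.6, 0, 0, 0],
    [-1, 0, 0, 0.6, 0, 0, 0],
    [-1, 0, 0, 0.6, 0, 0, 0],
    [-1, 0, 0, 0.6, 0, 0, 0],
  ],
)

```text
clock: 21.9
tcp_pos: [0.4415, 0.0727, 0.038]
tool_rot: [[-0.993, -0.121, -0.0], [-0.121, 0.993, 0.0], [0.0, 0.0, -1.0]]
ft_force: [1.1, 0.4, 0.9]
finger_gap: 0.689
grasp_force: 0.0
```

Emit:
move_arm(
  deltas=[
    [-1, 0, 0, -10, 0, 0, 0],
    [-1, 0, 0, -30, 0, 0, 0],
    [-1, 0, 0, -60, 0, 0, 0],
    [-1, 0, 0, -95, 0, 0, 0],
    [-1, 0, 0, -130, 0, 0, 0],
    [-1, 30, 0, -150, 0, 0, 0],
    [-1, 65, 0, -160, 0, 0, 0],
    [-1, 95, -25, -160, 0, 0, 0],
    [-1, 100, -60, -160, 0, 0, 0],
    [-1, 100, -95, -160, 0, 0, 0],
    [-1, 100, -130, -160, 0, 0, 0],
    [-1, 100, -160, -160, 0, 0, 0],
  ],
)

```text
clock: 22.9
tcp_pos: [0.3614, -0.1001, 0.1994]
tool_rot: [[-0.993, -0.12, 0.003], [-0.12, 0.993, -0.001], [-0.002, -0.002, -1.0]]
ft_force: [1.2, -0.0, 0.4]
finger_gap: 1.0
grasp_force: 0.0
```

```bash
python3 - <<'E'
from h import *
from workcell import *
s=get_state();print(s["tcp_pos"],s["clock"],s["finger_gap"])
for n in("top","scene"):
    c=capture(n);np.savez(f"cam_{n}.npz",**{k:c[k] for k in("image","mtx","R","t")})
a=cam("top")["image"][110:325,70:270];b=cam("scene")["image"][140:355,190:390]
g=lambda x:np.clip(255*(x/255.)**.75,0,255).astype(np.uint8)
v=np.hstack([cv2.resize(g(x),(400,430),interpolation=cv2.INTER_CUBIC) for x in(a,b)]);cv2.imwrite("pics/end.png",v[:,:,::-1])
E
```

```text
[ 0.36140979 -0.10014601  0.19939912] 22.9 0.9997919894377172
```

View pics/end.png

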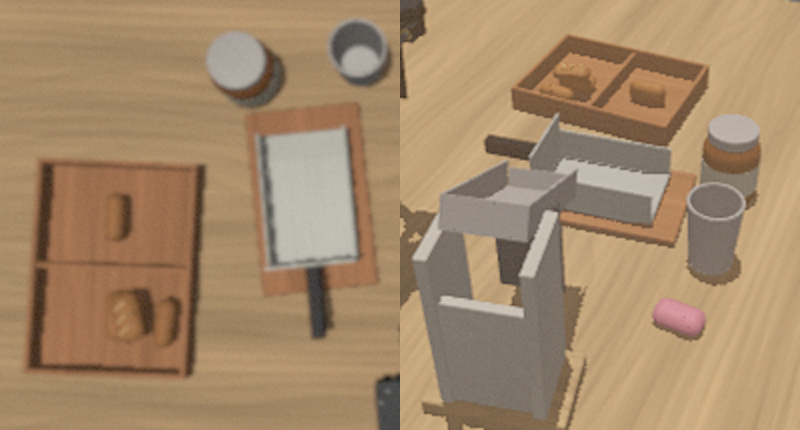

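```bash
python3 -c "
from workcell import *
print(close_job())"
```

```text
the job is handed in; nothing more can be done
None
```

The job is handed in at about 23 s: the chute is empty, and the tray holds three loaves in the near half (two look stacked, and the count rests on the force readings) and one in the far half. Nothing was seen beside the tray, and the scoop lies flat on the middle of its board.

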